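# Release the ratchet and push the hold-down onto the plaster mould

## Task

Close the ratchet hold-down on the plaster mould: first press the pawl's tab all the way down to free the ratchet, while the arm is still up, then push the arm down past its teeth until its rubber foot rests on the mould. Press and push gently with the fingertips only, never force the arm against the locked pawl, leave the pawl free, and do not lift or shift the mould or anything else on the table.

Things in the scene. Friction and masses are not known exactly. Their poses are not given: they have to be found in the camera images.
- clamp: Steel ratchet hold-down bolted to the table, heading varies. Base plate 370 x 130 x 12 mm, reaching 265 mm to -x and 105 mm to +x of the origin, which is on the table below the arm's hinge. Its level x axis runs from the arm's end (-x) to the pawl's tab (+x), z up, y along both pivots. Cheek plates at y = +-18 mm carry the arm's hinge and, at x = 75 mm and 165 mm up, the pawl's pivot.
- hinge (a point): Centre of the arm's hinge axis, 115 mm above the table; the axis lies along the clamp's y.
- hold_arm (a joint): Arm angle, rad: 0 to 0.035 at the start (raised 34 degrees over the clamp's -x side), growing as it goes down; at 0.60 it is level and its foot rests on the mould. Stiff hinge: it stays where left; moving it takes 2 to 6 N at the push plate. Its toothed wheel is 70 mm in radius over the teeth; with the pawl engaged a tooth stops it at about 0.05.
- push_plate (a point): Centre of the top face of the flat push plate at the free end of the arm: 70 mm along the arm, 60 mm wide, 8 mm thick. It lies 210 mm out from the hinge along the arm and 11 mm above the arm's centre line, so with the arm level it is 126 mm above the table, and about 240 mm at the start. The plate tilts with the arm.
- pawl (a joint): Angle of the pawl in rad: 0 engaged (start), growing as its tab is pressed down; its stop is at 0.35. The tooth comes clear at about 0.17. The pivot is stiff: the pawl stays where it is left and does not spring back; pressing takes about 3 N at the tab.
- tab (a point): Centre of the top face of the pawl's thumb tab, a plate 50 mm along the clamp's x, 44 mm wide and 7 mm thick, 56 mm beyond the pawl's pivot on the clamp's +x side, about 178 mm above the table at the start; it goes down about 20 mm on the full press. Free space above it.
- seat (a point): Point on the top of the clamp's base plate, 135 mm from the hinge on the -x side, 12 mm above the table: the middle of the mould's place, right under the arm's rubber foot when the arm is down.
- mould: Loose round two-part plaster mould, 100 mm across, 78 mm high, about 0.8 kg, standing on the base plate within 5 mm of the seat; origin at the centre of its underside. Must stay there.
- wedge: Bystander: loose wooden block 70 x 28 x 22 mm beside the clamp's base; origin at the centre of its underside.
- brush: Bystander: loose wooden-handled brush, 200 mm long, lying beside the clamp's base.
- bowl: Bystander: black rubber mixing bowl, 120 mm across, 55 mm high; origin at the centre of its underside.
- can: Bystander: steel can, 72 mm across, 100 mm high; origin at the centre of its underside.
- rosette: Bystander: round plaster ornament, 90 mm across, 22 mm high; origin at the centre of its underside.
- spatula: Bystander: spatula with wooden handle, 240 mm long, lying on the table.
- bottle: Bystander: clear bottle, 64 mm across, 190 mm high; origin at the centre of its underside.
There are look-alikes about, which are no part of the job. What is shaped like the mould but pink or yellow is not meant.

How it is judged:
On the way, in this order (a step that is already met when the one before it is completed fails the run):
1. the pawl's tab is pressed down and the ratchet is free, with the arm still up (value of joint pawl above 0.25 rad and value of joint hold_arm below 0.12 rad), for 0.1 s.
2. the arm is pushed down past its teeth onto the mould (value of joint hold_arm above 0.575 rad), for 0.2 s.
At the end, for the whole second after the job is handed in: The arm is down with its foot on the mould (arm joint above 0.575 rad, within about 3 mm of full contact), the pawl still free (above 0.2 rad), the mould upright and at rest within 20 mm of its seat (value of joint hold_arm above 0.575 rad and value of joint pawl above 0.2 rad and horizontal distance between mould and seat below 0.02 m and angle between mould's own z axis and vertical below 0.06 rad and linear speed of mould below 0.02 m/s and velocity of joint hold_arm below 0.05 rad/s); the robot touches nothing.
It fails at once if the arm is forced past a tooth with the pawl still engaged (value of joint pawl below 0.13 rad and value of joint hold_arm between 0.13 and 0.5 rad).
It fails at once if the hold-down is pressed with more than 60 N (contact force between the fingers and clamp above 60 N).
It fails at once if the mould is lifted, shifted or tipped (distance of mould from where it was at the start of the episode above 0.02 m or angle between mould's own z axis and vertical above 0.15 rad).
It fails at once if another thing on the table is lifted or shifted by more than 30 mm (distance of any of wedge, brush, bowl, can, rosette, spatula, bottle from where it was at the start of the episode above 0.03 m).
It also fails if it takes over 48 s, if anything falls off the work surface, if the arm or the gripper's body presses on something with over 40 N, if the wrist force passes 120 N, or if a joint passes its speed limit or range.

## Robot

A 7-joint arm with a two-finger parallel gripper is mounted at the origin on the work surface. World frame = base frame: x ahead of the robot, y to its left, z up, the work surface at z = 0. Lengths are in m, angles in rad, forces in N, time in s.
With the tool pointing down it reaches from about 0.425 to 1.025 m from the base axis. Payload 9.4 kg.
Tool frame: the origin (TCP) lies on the centre line of the jaws, within the pads' length; the fingertips stand 17 mm ahead of it and the grasp point (between the pads) lies 2 mm behind it; z points along the fingers, x is the direction in which the jaws open and shut, and the axes are right-handed (so a half turn about z gives the same grasp; the last joint's range is limited). The gripper opens to 93 mm and grips with 3 to 60 N. Pads are 15 mm wide; open, the fingers measure 128 mm over their backs; the gripper's body (75 mm by 188 mm) begins 65 mm behind the grasp point.
Start: joints at [1.193, 0.599, -0.003, 1.599, 0.002, 0.943, -0.08], TCP at [0.215, -0.692, 0.236] pointing down, gripper open.
Joint ranges: [-2.57, 2.57], [-0.35, 1.97], [-1.29, 1.29], [0.11, 2.56], [-1.05, 4.19], [0.11, 1.86], [-2.63, 2.63]. Speed limits (rad/s): [2.22, 2.22, 3.01, 3.01, 3.14, 3.14, 3.14].

## Interface

Orientations are given as a unit quaternion [w, x, y, z].
In Python, from rig import robot gives the robot as it stands. The module is installed in compiled form; this text tells all that it offers.
- The arm moves only by the tool move_arm, never from a script. Its argument "plan" is one flat list of numbers, 4 for each row, row after row: the shift along the tool's x, y, z in m, then the turn about the tool's z in degrees. In form: [x, y, z, yaw, x, y, z, yaw, ...]. A call has 1 to 12 rows; each row is the pose to reach, as a shift and turn from the pose commanded when the call began, along the tool's axes at that moment; what a row does not reach only later rows make up. A row lasts 1/10 s, in which the tool goes at most 50 mm and 8.59 degrees, less where a joint would pass 70% of its speed; a pose out of reach is approached as far as the arm can. A call with a gripper value outside its range is refused whole. "grip" is the closure in counts, from 0 (fully open) to 255 (shut), set as the call begins (left out, the last holds). The fingers move at their own pace and stop on an object; "force" is the grip in N (left out, the last holds). Time passes only in rows, so rows that repeat a pose let the fingers close. It gives the time, the measured TCP pose, the force and the opening at its end, in the units of the state.
- robot.state(): the state, without advancing time (a new reading comes with each control period).
- robot.snapshot(name): name is "side" or "top" or "wrist"; returns a dict with "frame" (420x560x3 uint8, blue, green, red), "z_map" (420x560 float32, m along the optical axis (not along the pixel's ray), 0 where there is no reading), "fx", "fy", "cx", "cy" (pixels), "eye" and "attitude" of the camera in the world; the wrist camera has in their place "hand_eye" (4x4, takes a point from camera to tool coordinates, whose origin is the TCP and whose axes are the tool frame's). Camera axes: x right, y down, z forward; pixel columns grow to the right and rows downward; lengths in m; the calibration is good to about 2 mm. The wrist camera is an equidistant fisheye: a pixel r from the principal point sees the ray r / f radians off the axis. A picture is of the moment at which its call begins: read the wrist's pose just before it.
- robot.hand_in(): hands the job in, once; it reports no verdict.
The state is a dict: "time_s": time; "joints": joint angles; "joint_velocities": joint speeds; "joint_efforts": joint torques, N m; "ee_pos": TCP position; "eef_rot": TCP orientation; "force": force on the tool from outside, world axes, zero at the start; "ft_torque": the same for the moment, N m; "gripper_width": finger opening in m.
Only numpy, scipy, OpenCV 4.12 (cv2) and the standard library are available. Lean on these libraries where they do the work, as an engineer would, in place of code of your own. Each camera call takes 0.05 s, during which the arm holds its last target.

## Working session

There is one attempt and no reset: what is moved stays moved. The work goes in short steps, Python scripts to look and compute and a tool call to move; the robot and the scene stay as the last step left them, time stands still between calls to the robot, and variables do not carry over. Pictures are saved under pics/ and viewed, and the job is handed in when it is done.

Besides the shell and the picture viewer there is one more tool, called after "Request:" in YAML: its name, and indented under it one key for each argument. move_arm: Moves the arm, as the interface text tells. Its arguments: {"type":"object","properties":{"plan":{"type":"array","items":{"type":"number"}},"grip":{"type":"number"},"force":{"type":"number"}},"required":["plan"]}

```bash
mkdir -p pics; cat > h.py <<'E'
import numpy as np,cv2
from rig import robot
def snap(n):
    s=robot.snapshot(n); np.savez('last_'+n+'.npz',**{k:np.array(v) for k,v in s.items()}); return s
E
python3 - <<'E'
from h import *
print(robot.state())
for n in('side','top'):
    s=snap(n); cv2.imwrite(f'pics/{n}0.png',s['frame']); print(n,s['fx'],s['fy'],s['cx'],s['cy'],s['eye'],s['attitude'])
E
```

```text
{'time_s': 0.0, 'joints': array([ 1.1932872 ,  0.60014809, -0.0025353 ,  1.6001259 ,  0.00180584,
        0.94292398, -0.07980753]), 'joint_velocities': array([-0.00186445,  0.00025103, -0.00166474, -0.0001918 ,  0.00025113,
       -0.00049768, -0.00038958]), 'joint_efforts': array([ 1.36149242e-04, -7.65071368e+01,  1.49772238e+00, -2.52344584e+01,
       -5.23254345e-02,  1.68676389e-02,  1.90497194e-04]), 'ee_pos': array([ 0.21465074, -0.69200183,  0.23474491]), 'eef_rot': array([-4.10629409e-04,  8.05089425e-01, -5.93152911e-01, -6.88503682e-04]), 'force': array([ 0.17636199, -0.55658765, -0.45791905]), 'ft_torque': array([ 0.02407646,  0.04305327, -0.05367741]), 'gripper_width': 0.09332631173659375}
side 483.4765189952723 483.4765189952723 269.5475474219161 205.3250171145811 [0.06252755 0.96558906 1.18043528] [ 0.09033201 -0.21877768  0.89323935 -0.38223019]
top 506.98352010172414 506.98352010172414 285.13876612673204 213.48997420507914 [0.22579676 0.02636069 1.73852466] [-0.06037571  0.71052729 -0.69691354  0.07627093]
```

View pics/side0.png

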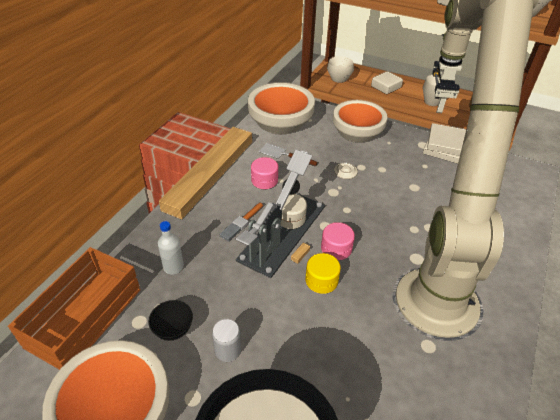

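View pics/top0.png

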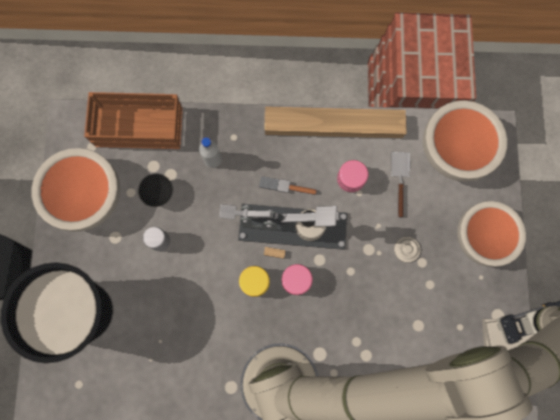

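The clamp is in the top view at about (240–348, 207–248), with its push plate at (325,216), its tab at (228,212) and the white mould at (311,228). The pink ones at (353,176) and (297,280) and the yellow one at (254,281) are look-alikes. I'll enlarge this area.

```bash
cat >> h.py <<'E'
from scipy.spatial.transform import Rotation as R
def quat(q): return R.from_quat([q[1],q[2],q[3],q[0]])
def cloud(s):
    z=np.asarray(s['z_map'],float);v,u=np.mgrid[:420,:560]
    P=np.stack([(u-s['cx'])/s['fx']*z,(v-s['cy'])/s['fy']*z,z],-1)
    A=np.asarray(s['attitude']); Rm=quat(A).as_matrix() if A.shape==(4,) else A
    return P@Rm.T+np.asarray(s['eye'])
E
python3 - <<'E'
from h import *
for n,(x0,y0,x1,y1) in {'top':(210,165,360,265),'side':(210,130,350,290)}.items():
    s=np.load(f'last_{n}.npz'); P=cloud(s)
    c=s['frame'][y0:y1,x0:x1]; k=5 if n=='top' else 3.7
    cv2.imwrite(f'pics/{n}crop.png',cv2.resize(c,None,fx=k,fy=k,interpolation=cv2.INTER_CUBIC))
    if n=='top':
        for u,v in [(325,216),(320,216),(330,216),(228,212),(311,228),(245,235),(345,242),(311,226),(235,235),(228,207),(228,217),(300,200)]: print(u,v,P[v,u].round(4))
    else:
        for u,v in [(300,162),(293,212),(230,228),(340,200)]: print(u,v,P[v,u].round(4))
E
```

```text
325 216 [ 0.5145 -0.1252  0.2416]
320 216 [ 0.5147 -0.1103  0.2385]
330 216 [ 0.514  -0.1398  0.2457]
228 212 [0.5341 0.1733 0.1718]
311 228 [ 0.503  -0.0946  0.0863]
245 235 [0.4853 0.1265 0.0192]
345 242 [ 0.4685 -0.217   0.0161]
311 226 [ 0.4931 -0.0874  0.1828]
235 235 [0.4873 0.1621 0.0009]
228 207 [0.5492 0.1735 0.1765]
228 217 [0.5179 0.1725 0.1732]
300 200 [ 6.165e-01 -6.140e-02 -2.000e-04]
300 162 [ 0.5157 -0.1271  0.2391]
293 212 [ 0.4997 -0.0565  0.0899]
230 228 [0.6799 0.0431 0.02  ]
340 200 [ 0.4129 -0.2736  0.0007]
```

View pics/topcrop.png

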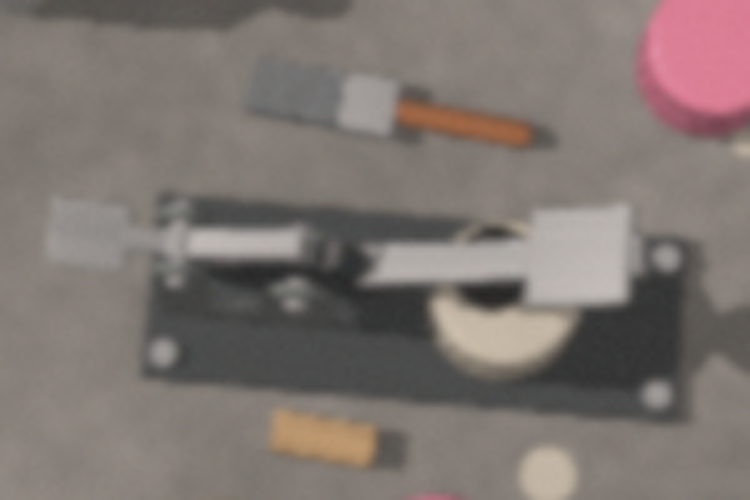

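View pics/sidecrop.png

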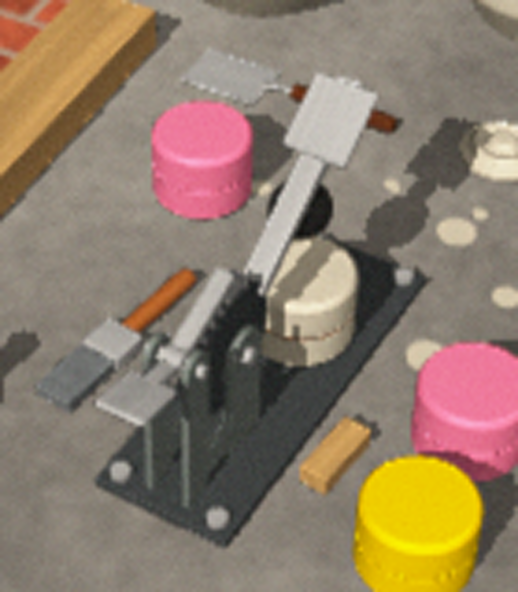

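The push plate's height is 0.242 (0.241 expected), the tab's is about 0.175, and the two are 0.302 m apart in plan (0.299 expected). I'll refine both centres and check the hinge position against the base plate bolts.

```bash
cat >> h.py <<'E'
def rel(target,heading):
    """world target, heading of tool x (deg) -> tool shift & turn from current measured pose"""
    s=robot.state(); q=quat(s['eef_rot']); d=q.as_matrix().T@(np.array(target)-s['ee_pos'])
    x=q.as_matrix()[:,0]; h0=np.degrees(np.arctan2(x[1],x[0])); return d.round(4),round(-((heading-h0+180)%360-180),1)
def show():
    s=robot.state(); x=quat(s['eef_rot']).as_matrix()
    print('t',s['time_s'],'tcp',s['ee_pos'].round(4),'xhead',np.degrees(np.arctan2(x[1,0],x[0,0])).round(2),'z',x[:,2].round(3),'F',s['force'].round(1),'w',s['gripper_width'],'j',s['joints'].round(2))
E
python3 - <<'E'
from h import *
for n in('top','side'):
    s=np.load(f'last_{n}.npz');P=cloud(s)
    for nm,c,zr in(('plate',(.515,-.127),(.21,.275)),('tab',(.535,.174),(.164,.19))):
        m=(np.hypot(P[...,0]-c[0],P[...,1]-c[1])<.05)&(P[...,2]>zr[0])&(P[...,2]<zr[1])
        if nm=='tab': m&=P[...,1]>.146
        else: m&=(P[...,1]<-.095)
        Q=P[m];r=cv2.minAreaRect(Q[:,:2].astype(np.float32)*1000)
        print(n,nm,m.sum(),Q.mean(0).round(4),r,np.percentile(Q,[2,98],axis=0).round(3).tolist())
P=cloud(np.load('last_top.npz'))
m=(abs(P[...,2]-.012)<.006)&(abs(P[...,0]-.52)<.13)&(abs(P[...,1]+.03)<.3)
m=cv2.morphologyEx(m.astype(np.uint8),cv2.MORPH_OPEN,np.ones((3,3)))>0
n,l,st,_=cv2.connectedComponentsWithStats(m.astype(np.uint8));print(st)
k=1+np.argmax(st[1:,4]);print(cv2.minAreaRect(P[l==k][:,:2].astype(np.float32)*1000))
# plan
print('mid',rel((.56,-.2,.36),-3.8),'tab',rel((.535,.174,.36),-3.8))
E
```

```text
top plate 439 [ 0.5149 -0.1292  0.2434] ((515.383056640625, -131.80282592773438), (71.02325439453125, 59.501869201660156), 87.0909652709961) [[0.486, -0.163, 0.22], [0.544, -0.097, 0.263]]
top tab 224 [0.5351 0.1729 0.1777] ((535.1585693359375, 173.0364227294922), (51.31855773925781, 45.1193962097168), 86.15771484375) [[0.514, 0.148, 0.169], [0.557, 0.197, 0.186]]
side plate 411 [ 0.5182 -0.1241  0.2407] ((518.0850830078125, -127.74549865722656), (65.54360961914062, 61.334205627441406), 86.60262298583984) [[0.49, -0.156, 0.218], [0.547, -0.096, 0.26]]
side tab 205 [0.5374 0.1768 0.1771] ((538.1834106445312, 174.4413299560547), (55.63492965698242, 44.23416519165039), 89.19527435302734) [[0.517, 0.149, 0.17], [0.559, 0.201, 0.183]]
[[     0      0    560    420 234192]
 [   250    204      3      3      9]
 [   268    206      4      4     15]
 [   276    207      7      4     23]
 [   255    208      3      3      9]
 [   262    208      4      3     12]
 [   285    209      3      3      9]
 [   290    208     12      6     60]
 [   340    212      3      3      9]
 [   335    220   
[... 188 characters left out ...]
     3      3      9]
 [   244    228     31     15    230]
 [   280    228      6      8     36]
 [   271    230      4      5     16]
 [   286    231     11     13     79]
 [   310    231     30     18    238]
 [   343    230      4      4     15]
 [   240    237      6      4     21]
 [   279    238      3      3      9]
 [   283    240      3      3      9]
 [   295    241      3      5     15]
 [   299    240     10      6     45]
 [   318    244      3      3      9]]
((478.1316833496094, -148.33041381835938), (100.26874542236328, 57.81522750854492), 85.6848373413086)
mid (array([-0.3678, -0.4756, -0.1247]), np.float64(-69.0)) tab (array([-0.7324, -0.5626, -0.1242]), np.float64(-69.0))
```

Request:
move_arm:
  plan: [0, 0, -0.05, 0, 0, 0, -0.1, -8, -0.03, -0.04, -0.125, -16, -0.06, -0.08, -0.125, -24, -0.09, -0.12, -0.125, -32, -0.12, -0.16, -0.125, -40, -0.15, -0.2, -0.125, -48, -0.18, -0.24, -0.125, -56, -0.21, -0.28, -0.125, -64, -0.24, -0.32, -0.125, -69, -0.27, -0.36, -0.125, -69, -0.3, -0.4, -0.125, -69]
  grip: 255
  force: 10

```text
time_s: 1.3
ee_pos: [0.5054, -0.2901, 0.3604]
eef_rot: [-0.0, 0.999, -0.033, -0.0]
force: [0.6, -0.3, 0.3]
gripper_width: 0.0023
```

```bash
python3 - <<'E'
from h import *
show(); print(rel((.536,.1745,.36),-3.7),rel((.536,.1745,.21),-3.7))
E
```

```text
t 1.3 tcp [ 0.5054 -0.2901  0.3604] xhead -3.78 z [-0.  0. -1.] F [ 0.6 -0.3  0.3] w 0.002316138570298846 j [ 0.73  0.33 -0.41  1.76  0.15  1.08  0.2 ]
(array([-1.000e-04, -4.656e-01,  4.000e-04]), np.float64(-0.1)) (array([ 0.    , -0.4656,  0.1504]), np.float64(-0.1))
```

Request:
move_arm:
  plan: [0, -0.045, 0, 0, 0, -0.09, 0, 0, 0, -0.135, 0, 0, 0, -0.18, 0, 0, 0, -0.225, 0, 0, 0, -0.27, 0, 0, 0, -0.315, 0, 0, 0, -0.36, 0, 0, 0, -0.4, 0, 0, 0, -0.435, 0, 0, 0, -0.46, 0, 0, 0, -0.465, 0, 0]

```text
time_s: 2.5
ee_pos: [0.5347, 0.1757, 0.3603]
eef_rot: [-0.001, 1.0, -0.031, -0.0]
force: [0.7, -0.0, -1.2]
gripper_width: 0.0006
```

```bash
python3 - <<'E'
from h import *
show(); print(rel((.536,.1745,.21),-3.7))
E
```

```text
t 2.5 tcp [0.5347 0.1757 0.3603] xhead -3.51 z [-0.001  0.001 -1.   ] F [ 0.7 -0.  -1.2] w 0.0005743372726797386 j [ 0.02  0.33 -0.59  1.79  0.2   1.08 -0.7 ]
(array([0.0015, 0.0013, 0.1503]), np.float64(0.2))
```

Descend to fingertips at about z 0.19, 12 mm over the tab.

Request:
move_arm:
  plan: [0, 0, 0.03, 0, 0, 0, 0.07, 0, 0, 0, 0.11, 0, 0, 0, 0.14, 0, 0, 0, 0.152, 0, 0, 0, 0.152, 0]

```text
time_s: 3.1
ee_pos: [0.5348, 0.1713, 0.2074]
eef_rot: [0.001, 0.999, -0.033, -0.001]
force: [1.3, -0.1, 0.2]
gripper_width: 0.0008
```

```bash
python3 - <<'E'
from h import *
show()
s=snap('side'); c=s['frame'][130:290,180:380]; cv2.imwrite('pics/s1.png',cv2.resize(c,None,fx=3.7,fy=3.7,interpolation=cv2.INTER_CUBIC))
s=snap('wrist');cv2.imwrite('pics/w1.png',s['frame'])
E
```

```text
t 3.1 tcp [0.5348 0.1713 0.2074] xhead -3.8 z [-0.003 -0.001 -1.   ] F [ 1.3 -0.1  0.2] w 0.0007766518409324849 j [-0.04  0.49 -0.52  1.98  0.34  0.76 -0.83]
```

View pics/s1.png

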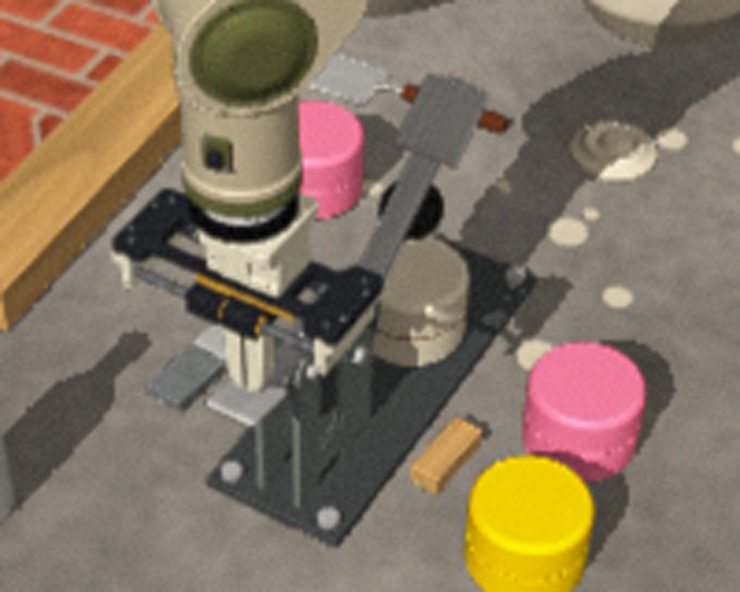

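View pics/w1.png

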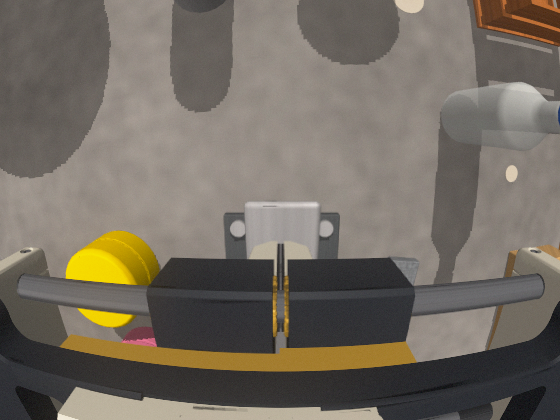

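The closed fingertips are over the tab: side crop, finger at (245,385) and tab at (245,400). Wrist view, tab at (282,230). I'll press in small steps.

Request:
move_arm:
  plan: [0, -0.003, 0.005, 0, 0, -0.003, 0.01, 0, 0, -0.003, 0.014, 0, 0, -0.003, 0.017, 0, 0, -0.003, 0.02, 0, 0, -0.003, 0.022, 0, 0, -0.003, 0.022, 0]

```text
time_s: 3.9
ee_pos: [0.5355, 0.1752, 0.1863]
eef_rot: [0.0, 0.999, -0.033, -0.0]
force: [0.6, 0.4, 1.1]
gripper_width: 0.0007
```

```bash
python3 - <<'E'
from h import *
show()
E
```

```text
t 3.9 tcp [0.5355 0.1752 0.1863] xhead -3.76 z [-0. -0. -1.] F [0.6 0.4 1.1] w 0.0007037370822161944 j [-0.06  0.51 -0.5   2.    0.37  0.72 -0.86]
```

Request:
move_arm:
  plan: [0, 0, 0.002, 0, 0, 0, 0.004, 0, 0, 0, 0.006, 0, 0, 0, 0.008, 0, 0, 0, 0.009, 0, 0, 0, 0.01, 0, 0, 0, 0.01, 0]

```text
time_s: 4.6
ee_pos: [0.5355, 0.1749, 0.1764]
eef_rot: [0.0, 0.999, -0.033, -0.0]
force: [0.1, -0.4, 2.2]
gripper_width: 0.0004
```

```bash
python3 - <<'E'
from h import *
show()
E
```

```text
t 4.6 tcp [0.5355 0.1749 0.1764] xhead -3.78 z [-0. -0. -1.] F [ 0.1 -0.4  2.2] w 0.00038942006825128556 j [-0.07  0.52 -0.5   2.01  0.38  0.7  -0.87]
```

Request:
move_arm:
  plan: [0, 0, 0.001, 0, 0, 0, 0.002, 0, 0, 0, 0.002, 0]

```text
time_s: 4.9
ee_pos: [0.5356, 0.175, 0.1756]
eef_rot: [0.0, 0.999, -0.033, 0.0]
force: [-3.2, -2.7, 13.7]
gripper_width: 0.0006
```

```bash
python3 - <<'E'
from h import *
show()
E
```

```text
t 4.9 tcp [0.5356 0.175  0.1756] xhead -3.78 z [ 0.001 -0.001 -1.   ] F [-3.2 -2.7 13.7] w 0.0006250964607025199 j [-0.07  0.53 -0.49  2.01  0.38  0.7  -0.87]
```

The stop is felt at 14 N with the tip at z 0.1586, which is the full press. I'll back off upward and check.

Request:
move_arm:
  plan: [0, 0, -0.005, 0, 0, 0, -0.03, 0, 0, 0, -0.07, 0, 0, 0, -0.11, 0, 0, 0, -0.15, 0, 0, 0.03, -0.18, 0, 0, 0.07, -0.18, 0, 0, 0.11, -0.18, 0, 0, 0.15, -0.18, 0, 0, 0.19, -0.18, 0, 0, 0.23, -0.18, 0, 0, 0.27, -0.18, 0]

```text
time_s: 6.1
ee_pos: [0.5171, -0.0959, 0.3545]
eef_rot: [0.0, 0.999, -0.033, -0.0]
force: [0.6, 0.4, -0.6]
gripper_width: 0.0007
```

```bash
python3 - <<'E'
from h import *
show()
s=snap('side'); P=cloud(s)
m=(np.hypot(P[...,0]-.537,P[...,1]-.175)<.04)&(P[...,2]>.13)&(P[...,2]<.2)&(P[...,1]>.146)
print(m.sum(),P[m].mean(0).round(4),np.percentile(P[m],[5,95],axis=0).round(3).tolist())
c=s['frame'][130:290,180:380]; cv2.imwrite('pics/s2.png',cv2.resize(c,None,fx=3.7,fy=3.7,interpolation=cv2.INTER_CUBIC))
h=np.array([.0645,.998]);tb=np.array([.536,.1745]);hin=tb-.131*h;print('hinge',hin,'plate dn',hin-.21*h)
print(rel((.5165,-.128,.30),-3.7))
E
```

```text
t 6.1 tcp [ 0.5171 -0.0959  0.3545] xhead -3.77 z [-0.001 -0.    -1.   ] F [ 0.6  0.4 -0.6] w 0.0007235683607844528 j [ 0.48  0.27 -0.51  1.88  0.15  1.03 -0.16]
240 [0.5377 0.1761 0.1567] [[0.518, 0.153, 0.151], [0.557, 0.198, 0.163]]
hinge [0.5275505 0.043762 ] plate dn [ 0.5140055 -0.165818 ]
(array([0.002 , 0.0245, 0.054 ]), np.float64(-0.5))
```

View pics/s2.png

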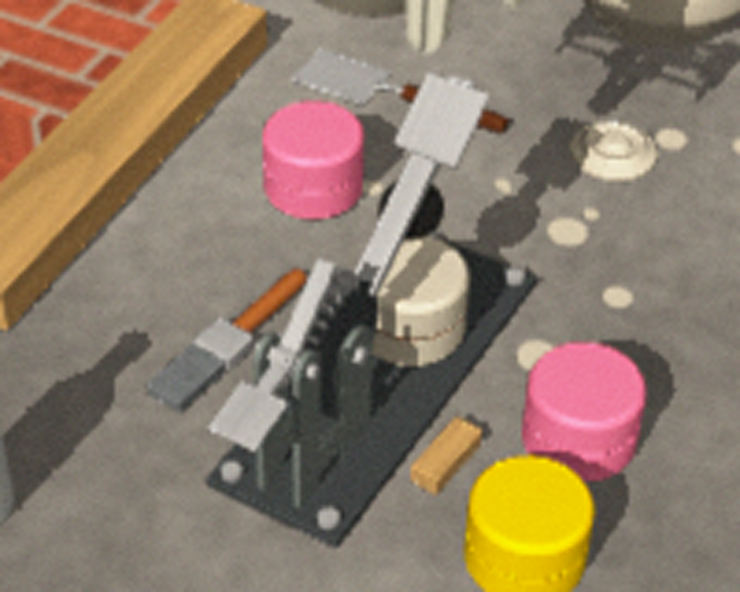

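The tab is now at z 0.157, down 20 mm, so it got the full press. It stays down, and the arm is still up with its plate at crop (443,120). Next I'll work out the arc for the push.

```bash
python3 - <<'E'
from h import *
h=np.array([.0645,.998]);h/=np.linalg.norm(h);hin=np.array([.5275,.0435])
T=[]
for th in [0,.05,.1,.15,.2,.25,.3,.35,.4,.45,.5,.55,.6]:
    a=.6-th;o=.21*np.cos(a)-.011*np.sin(a);z=.115+.21*np.sin(a)+.011*np.cos(a)+.017+.0075*np.tan(a)
    if th==0: z+=.012
    p=np.r_[hin-o*h,z]; print(th,p.round(4),rel(p,-3.77))
E
```

```text
0 [ 0.5167 -0.1233  0.2768] (array([0.0019, 0.0196, 0.0772]), np.float64(-0.4))
0.05 [ 0.5163 -0.1294  0.2557] (array([0.002 , 0.0257, 0.0983]), np.float64(-0.4))
0.1 [ 0.516  -0.1351  0.2464] (array([0.0021, 0.0314, 0.1076]), np.float64(-0.4))
0.15 [ 0.5156 -0.1404  0.2369] (array([0.0021, 0.0367, 0.1172]), np.float64(-0.4))
0.2 [ 0.5153 -0.1452  0.2271] (array([0.0022, 0.0415, 0.127 ]), np.float64(-0.4))
0.25 [ 0.515  -0.1496  0.2171] (array([0.0023, 0.0458, 0.137 ]), np.float64(-0.4))
0.3 [ 0.5148 -0.1535  0.2069] (array([0.0023, 0.0496, 0.1472]), np.float64(-0.4))
0.35 [ 0.5146 -0.1568  0.1965] (array([0.0024, 0.053 , 0.1576]), np.float64(-0.4))
0.4 [ 0.5144 -0.1597  0.186 ] (array([0.0024, 0.0558, 0.1681]), np.float64(-0.4))
0.45 [ 0.5142 -0.1621  0.1754] (array([0.0024, 0.0582, 0.1787]), np.float64(-0.4))
0.5 [ 0.5141 -0.1639  0.1647] (array([0.0025, 0.06  , 0.1895]), np.float64(-0.4))
0.55 [ 0.514  -0.1653  0.1539] (array([0.0025, 0.0613, 0.2003]), np.float64(-0.4))
0.6 [ 0.514  -0.1661  0.143 ] (array([0.0025, 0.0621, 0.2111]), np.float64(-0.4))
```

Request:
move_arm:
  plan: [0, 0.01, 0.03, 0, 0, 0.018, 0.06, 0, 0, 0.02, 0.075, 0, 0, 0.02, 0.077, 0, 0, 0.02, 0.077, 0]

```text
time_s: 6.65
ee_pos: [0.5165, -0.1138, 0.2776]
eef_rot: [-0.0, 0.999, -0.033, -0.0]
force: [0.5, 0.8, 0.4]
gripper_width: 0.0005
```

```bash
python3 - <<'E'
from h import *
show()
s=snap('side'); c=s['frame'][90:250,200:400]; cv2.imwrite('pics/s3.png',cv2.resize(c,None,fx=3.7,fy=3.7,interpolation=cv2.INTER_CUBIC))
print(rel((.516,-.1351,.2464),-3.77))
E
```

```text
t 6.65 tcp [ 0.5165 -0.1138  0.2776] xhead -3.75 z [-0.001  0.    -1.   ] F [0.5 0.8 0.4] w 0.0004823192007548615 j [ 0.48  0.35 -0.49  1.98  0.21  0.86 -0.19]
(array([0.0005, 0.0214, 0.0317]), np.float64(0.0))
```

View pics/s3.png

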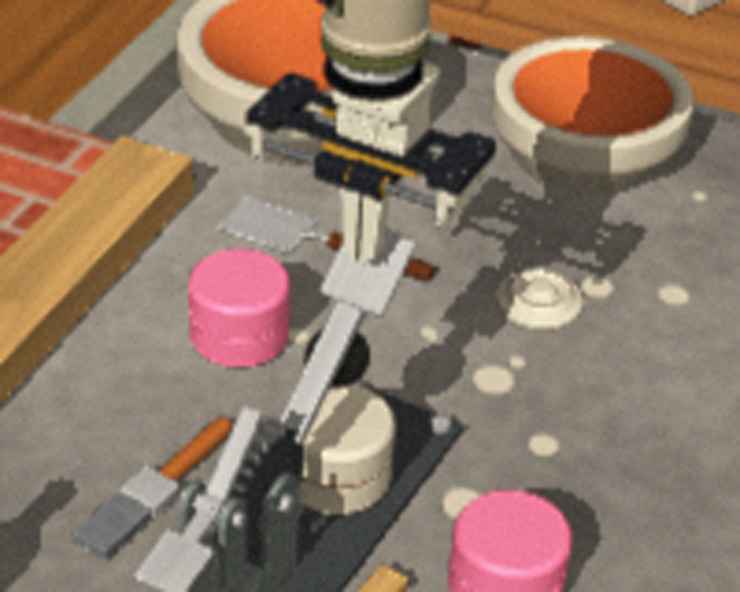

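Fingers are above the plate at crop (360,260), about 10 mm short of its centre. I'll correct that on the way down and follow the arc slowly.

Request:
move_arm:
  plan: [0, 0.008, 0.004, 0, 0, 0.014, 0.01, 0, 0, 0.016, 0.017, 0, 0, 0.018, 0.024, 0, 0, 0.021, 0.031, 0, 0, 0.024, 0.036, 0, 0, 0.027, 0.041, 0, 0, 0.029, 0.046, 0, 0, 0.0315, 0.051, 0, 0, 0.034, 0.056, 0, 0, 0.036, 0.061, 0, 0, 0.038, 0.066, 0]

```text
time_s: 7.9
ee_pos: [0.5141, -0.1522, 0.2112]
eef_rot: [0.0, 0.999, -0.033, 0.0]
force: [1.0, 0.9, 3.5]
gripper_width: 0.0005
```

```bash
python3 - <<'E'
from h import *
show()
s=snap('side'); c=s['frame'][90:250,200:400]; cv2.imwrite('pics/s4.png',cv2.resize(c,None,fx=3.7,fy=3.7,interpolation=cv2.INTER_CUBIC))
for p in((.5146,-.1568,.1965),(.5142,-.1621,.1754),(.5141,-.1639,.1647),(.514,-.166,.143)):print(rel(p,-3.77))
E
```

```text
t 7.9 tcp [ 0.5141 -0.1522  0.2112] xhead -3.76 z [ 0. -0. -1.] F [1.  0.9 3.5] w 0.0005394055448085681 j [ 0.51  0.44 -0.44  2.04  0.28  0.72 -0.18]
(array([0.0012, 0.0043, 0.014 ]), np.float64(-0.0))
(array([0.0012, 0.0096, 0.0351]), np.float64(-0.0))
(array([0.0012, 0.0114, 0.0458]), np.float64(-0.0))
(array([0.0013, 0.0135, 0.0675]), np.float64(-0.0))
```

View pics/s4.png

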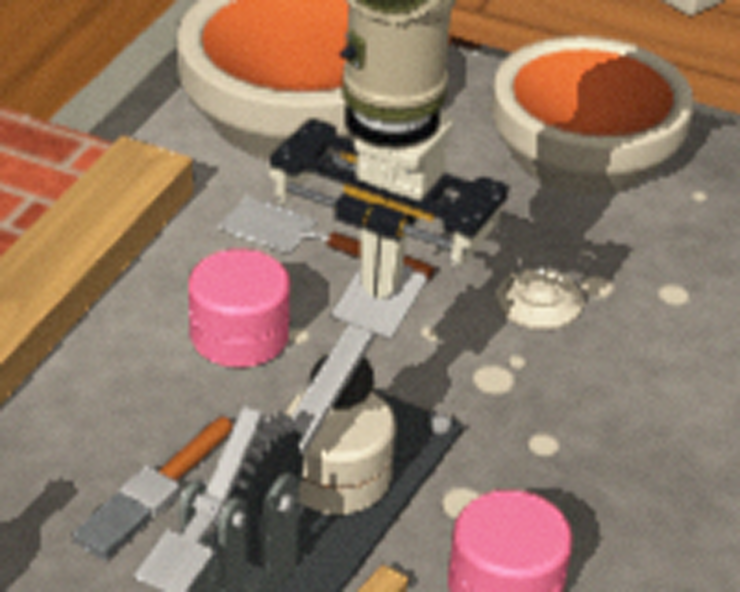

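The arm is moving down with a 3.5 N push, fingers on the plate centre. I'll continue to about θ = 0.52.

Request:
move_arm:
  plan: [0, 0.0015, 0.005, 0, 0, 0.003, 0.01, 0, 0, 0.004, 0.015, 0, 0, 0.0055, 0.02, 0, 0, 0.007, 0.025, 0, 0, 0.008, 0.03, 0, 0, 0.0095, 0.035, 0, 0, 0.0105, 0.04, 0, 0, 0.0115, 0.045, 0, 0, 0.012, 0.049, 0, 0, 0.0125, 0.052, 0, 0, 0.0125, 0.052, 0]

```text
time_s: 9.15
ee_pos: [0.513, -0.1644, 0.1591]
eef_rot: [-0.0, 0.999, -0.033, -0.0]
force: [0.0, -0.2, 0.4]
gripper_width: 0.0004
```

```bash
python3 - <<'E'
from h import *
show()
E
```

```text
t 9.15 tcp [ 0.513  -0.1644  0.1591] xhead -3.76 z [-0.001  0.    -1.   ] F [ 0.  -0.2  0.4] w 0.0004104942988531939 j [ 0.49  0.51 -0.4   2.08  0.34  0.61 -0.21]
```

Request:
move_arm:
  plan: [0, 0, 0.002, 0, 0, 0.0005, 0.004, 0, 0, 0.001, 0.006, 0, 0, 0.001, 0.008, 0, 0, 0.001, 0.01, 0, 0, 0.001, 0.012, 0, 0, 0.001, 0.013, 0, 0, 0.001, 0.013, 0]

```text
time_s: 9.95
ee_pos: [0.5131, -0.1657, 0.1464]
eef_rot: [0.0, 0.999, -0.033, -0.0]
force: [-0.2, -0.3, 0.2]
gripper_width: 0.0005
```

```bash
python3 - <<'E'
from h import *
show()
E
```

```text
t 9.95 tcp [ 0.5131 -0.1657  0.1464] xhead -3.77 z [-0. -0. -1.] F [-0.2 -0.3  0.2] w 0.0005065855202947222 j [ 0.48  0.53 -0.39  2.09  0.35  0.59 -0.22]
```

Request:
move_arm:
  plan: [0, 0, 0.001, 0, 0, 0, 0.002, 0, 0, 0, 0.003, 0]

```text
time_s: 10.25
ee_pos: [0.5131, -0.1657, 0.1436]
eef_rot: [0.0, 0.999, -0.033, -0.0]
force: [-0.5, -1.2, 1.9]
gripper_width: 0.0004
```

```bash
python3 - <<'E'
from h import *
show()
E
```

```text
t 10.25 tcp [ 0.5131 -0.1657  0.1436] xhead -3.77 z [-0. -0. -1.] F [-0.5 -1.2  1.9] w 0.00044394814531044624 j [ 0.48  0.53 -0.39  2.09  0.36  0.58 -0.23]
```

Request:
move_arm:
  plan: [0, 0, 0.001, 0, 0, 0, 0.0015, 0, 0, 0, 0.0015, 0]

```text
time_s: 10.55
ee_pos: [0.5131, -0.1657, 0.1433]
eef_rot: [0.001, 0.999, -0.033, 0.0]
force: [-4.8, -0.8, 18.0]
gripper_width: 0.0003
```

```bash
python3 - <<'E'
from h import *
show()
E
```

```text
t 10.55 tcp [ 0.5131 -0.1657  0.1433] xhead -3.78 z [ 0.    -0.001 -1.   ] F [-4.8 -0.8 18. ] w 0.0002897586834158078 j [ 0.48  0.53 -0.38  2.09  0.36  0.58 -0.23]
```

The foot is firmly on the mould: 18 N, tip at z 0.1263 against 0.126 expected. I'll hold briefly, then retreat upward.

Request:
move_arm:
  plan: [0, 0, 0, 0, 0, 0, 0, 0, 0, 0, -0.003, 0, 0, 0, -0.01, 0, 0, 0, -0.03, 0, 0, 0, -0.07, 0, 0, 0, -0.11, 0, 0, 0.03, -0.15, 0, 0, 0.07, -0.19, 0, 0, 0.11, -0.2, 0, 0, 0.15, -0.2, 0, 0, 0.15, -0.2, 0]

```text
time_s: 11.75
ee_pos: [0.5017, -0.3213, 0.3422]
eef_rot: [0.001, 0.999, -0.037, -0.0]
force: [0.1, -0.1, -0.7]
gripper_width: 0.0004
```

```bash
python3 - <<'E'
from h import *
show()
for n in('side','top'):
    s=snap(n); P=cloud(s)
    for nm,c,zr in(('plate',(.514,-.166),(.1,.15)),('tab',(.537,.175),(.13,.2))):
        m=(np.hypot(P[...,0]-c[0],P[...,1]-c[1])<.04)&(P[...,2]>zr[0])&(P[...,2]<zr[1])
        if nm=='tab': m&=P[...,1]>.146
        if m.sum(): print(n,nm,m.sum(),P[m].mean(0).round(4),np.percentile(P[m],[5,95],axis=0).round(3).tolist())
    if n=='side':
        c=s['frame'][130:290,180:380]; cv2.imwrite('pics/s5.png',cv2.resize(c,None,fx=3.7,fy=3.7,interpolation=cv2.INTER_CUBIC))
E
```

```text
t 11.75 tcp [ 0.5017 -0.3213  0.3422] xhead -4.2 z [-0.    -0.002 -1.   ] F [ 0.1 -0.1 -0.7] w 0.00036298239366930546 j [ 0.8   0.37 -0.45  1.76  0.18  1.05  0.21]
side plate 255 [ 0.5146 -0.1626  0.1258] [[0.489, -0.195, 0.121], [0.541, -0.132, 0.129]]
side tab 237 [0.5376 0.1763 0.1572] [[0.518, 0.153, 0.15], [0.557, 0.198, 0.164]]
top plate 405 [ 0.5132 -0.166   0.1262] [[0.487, -0.199, 0.121], [0.54, -0.134, 0.132]]
top tab 212 [0.5349 0.1729 0.1575] [[0.515, 0.15, 0.15], [0.555, 0.195, 0.164]]
```

View pics/s5.png

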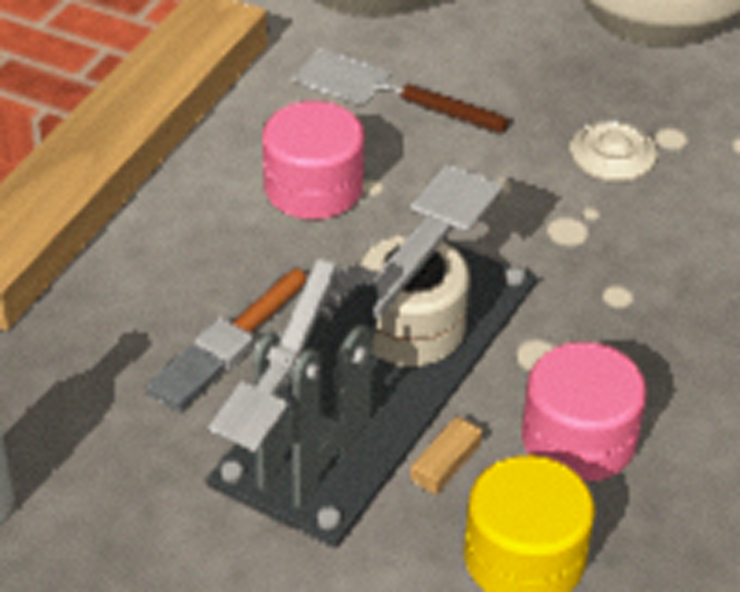

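The arm is level with its plate at crop (457,195), z 0.126. The foot is on the white mould at (420,290), the tab is still down, and nothing else has moved. Handing in.

```bash
python3 -c "
from rig import robot
print(robot.hand_in())"
```

```text
the job is handed in; nothing more can be done
None
```

The hold-down is closed on the white mould and the job is handed in at about 12 s of the 48 s allowed; hand-in gives no verdict.

- **Pawl:** I pressed the tab with closed fingertips to its stop, with about 14 N measured at the end of the press. The tab went from z 0.1775 to 0.157 m, the full 20 mm, and stayed down after I let go. The arm was still up at that point.
- **Arm:** I pushed the arm down along its arc with about 4 N or less in the readings between moves. The foot met the mould with 18 N at the end, against a 60 N limit.
- **Last checks:** From both cameras the push plate is at z 0.126 m, as expected with the arm level. The tab is still at 0.157 m, so the pawl is free. In the last side view (a crop around the clamp) the mould stands upright in place and the things in view look unmoved. The bowl, can and bottle were outside that crop, and I judged this by eye without measuring. The gripper is well clear and touches nothing.
- **Disagreements:** The two cameras differed by 2–4 mm sideways. The approach to the plate first fell about 10 mm short, which I corrected before contact.

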